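# Vent the mini keg and take off its cap, whichever way it unscrews

## Task

Open the small steel keg for refilling. First let off its pressure: press the sprung vent plunger on top of it fully down to its stop, keep it there for a second and let it come up again; only then unscrew the wide ribbed cap beside it, which may have a right-handed or a left-handed thread (nothing shows which, so try both ways: one way it stops almost at once, the other way it comes loose within a quarter turn). Lift the cap straight off, finish holding it level in the gripper a good 6 cm above its seat without putting it down or letting go, and leave the mug, the lemon and the teaspoon where they are.

Things in the scene. Friction and masses are not known exactly. Their poses are not given: they have to be found in the camera images.
- keg: Steel mini keg, a drum 178 mm across, flat top 150 mm above the worktop; stands firmly, neither slides nor turns. Origin: centre of its underside, z up. Its front (own -x) has a small tap that reaches 130 mm from the axis, 35 to 130 mm high. On its top, along its own y axis, stand the cap (48 mm to -y of the axis) and the vent valve (48 mm to +y).
- vent (a joint): Stroke of the vent plunger in m: 0 up, 0.009 fully down at its stop. Spring: about 2 N to start, about 6 N at the stop; it rises by itself when let go.
- vent_top (a point): Middle of the top face of the vent plunger, a black mushroom head 31 mm across on a steel valve body (55 mm across at the foot, 40 mm tall), 96 mm from the cap's axis. Top face 210 mm above the worktop when up, 201 mm when pressed. A brass nipple sticks out of the valve body, away from the cap.
- cap_center (a point): Middle (on the axis, half-way up) of the screw cap: black, ribbed, closed top, 54 mm across, 28 mm tall, 0.09 kg. Screwed down, its lower edge is 162 mm, its middle 176 mm and its top 190 mm above the worktop. Its frame's z is its axis, up; its x axis (along the keg's x at the start) shows how far it is turned.
- cap_seat (a point): Fixed point of the keg on the axis of the threaded neck, where the middle of the screwed-down cap is. Thread hand unknown, even odds: right (loosens anticlockwise from above) or left. Tightening stops firmly within 5 degrees (10 if forced). Loosening, the cap turns lightly and does not rise by itself; after 55 degrees it can be lifted straight up (24 mm to clear); at about 84 it meets a stop and still lifts off.
- mug_mid (a point): Bystander, loose: mug 89 mm across with its handle 120 mm, 86 mm tall; its middle. To be left alone.
- lemon_mid (a point): Bystander, loose: lemon, 78 by 55 mm, lying; its middle. To be left alone.
- teaspoon_mid (a point): Bystander, loose: teaspoon 132 mm long, lying; its middle. To be left alone.
Not all that is in view belongs to the job. What is meant by the part that bears cap_center is not turquoise, and is the larger of those in its own colour.

How it is judged:
By the outcome, as a careful person would: the job done as asked, in the order asked, and still so for the second after the job is handed in, while the arm keeps its last pose, push and grip.
It also fails if it takes over 48 s, if anything falls off the work surface, if the arm or the gripper's body presses on something with over 40 N, if the wrist force passes 120 N, or if a joint passes its speed limit or range.

## Robot

A 6-joint arm with a two-finger parallel gripper is mounted at the origin on a cart in front of the work surface, level with it; the furniture and walls round the work are solid. World frame = base frame: x ahead of the robot, y to its left, z up, the work surface at z = 0. Lengths are in m, angles in rad, forces in N, time in s.
With the tool pointing down it reaches from about 0.375 to 0.75 m from the base axis. Payload 9 kg.
Tool frame: the origin (TCP) lies midway between the tips of the shut fingers; the grasp point (between the pads) lies 19 mm behind it; z points along the fingers, y is the line along which they close (so a half turn about z gives the same grasp; the last joint's range is limited). The gripper opens to 85 mm and grips with 20 to 120 N. Pads are 22 mm wide; open, the fingers measure 114 mm over their backs; the gripper's body (76 mm by 85 mm) begins 54 mm behind the grasp point. The pads swing forward as they close: fully open they stand 13 mm farther back than shut.
Start: joints at [-1.482, 0.104, 0.097, 1.564, 0, 1.353], TCP at [0.181, -0.572, 0.231] pointing down, gripper open.
Joint ranges: [-2.99, 2.99], [-0.84, 1.86], [-1.1, 1.16], [-1.84, 2.11], [-1.51, 1.56], [-3.14, 3.14]. Speed limits (rad/s): [2.22, 2.22, 2.57, 3.14, 3.14, 3.14].

## Interface

Orientations are given as a unit quaternion [w, x, y, z].
In Python, from bench import r gives the robot as it stands.
- The arm moves only by the tool servo_tool, never from a script. Its argument "steps" is text: rows parted by semicolons, each of 5 numbers parted by spaces: the shift along the tool's x, y, z in cm, then the turn about the tool's z in rad, then the opening, from 0 (shut) to 1 (fully open). In form: x y z roll fingers; .... A call has 1 to 10 rows; each row shifts and turns the commanded pose from where the row before left it, along the tool's axes as they then stand; what a row does not reach is not made up. A row lasts 1/12 s, in which the tool goes at most 41.7 mm and 7.16 degrees, less where a joint would pass 70% of its speed; a pose out of reach is approached as far as the arm can. A call is refused whole if a number of a shift passes 4.17 or a number of a turn 0.125, either way. A call with a gripper value outside its range is refused whole. The fingers move at their own pace and stop on an object; the grip force is fixed at half the most. Time passes only in rows, so rows that do not move let the fingers close. It gives the time, the measured TCP pose, the force, the opening and the grip force at its end, in the units of the state.
- r.read_state(): the state, without advancing time (a new reading comes with each control period).
- r.capture(name): name is "side" or "top" or "wrist"; returns a dict with "pixels" (480x640x3 uint8, red, green, blue), "depth" (480x640 float32, m along the optical axis (not along the pixel's ray), 0 where there is no reading), "fx", "fy", "cx", "cy" (pixels), "view" (4x4, takes a point from world to camera coordinates); the wrist camera has in their place "mount" (4x4, takes a point from camera to tool coordinates, whose origin is the TCP and whose axes are the flange's). Camera axes: x right, y down, z forward; pixel columns grow to the right and rows downward; lengths in m; the calibration is good to about 2 mm. The wrist camera is an equidistant fisheye: a pixel r from the principal point sees the ray r / f radians off the axis. A picture is of the moment at which its call begins: read the wrist's pose just before it.
- r.close_job(): hands the job in; it is judged then, once.
The state is a dict: "time": time; "joint_pos": joint angles; "qd": joint speeds; "tau": joint torques, N m; "ee_pos": TCP position; "tcp_rot": TCP orientation; "ft_force": force on the tool from outside, world axes, zero at the start; "wrist_torque": the same for the moment, N m; "finger_gap": finger opening in m; "grasp_force": force on a finger pad.
Only numpy, scipy, OpenCV 4.12 (cv2) and the standard library are available. Lean on these libraries where they do the work, as an engineer would, in place of code of your own. Each camera call takes 0.05 s, during which the arm holds its last target. There are 200 camera calls.

## Working session

There is one attempt and no reset: what is moved stays moved. The work goes in short steps, Python scripts to look and compute and a tool call to move; the robot and the scene stay as the last step left them, time stands still between calls to the robot, and variables do not carry over. Pictures are saved under pics/ and viewed, at most 10 in all, crops included, and the job is handed in when it is done.

Besides the shell and the picture viewer there is one more tool, called after "Call:" as name(argument=value, ...) on one line, values as JSON. servo_tool: Moves the arm, as the interface text tells. Its arguments: {"type":"object","properties":{"steps":{"type":"string"}},"required":["steps"]}

```bash
mkdir -p pics; cat > h.py <<'E'
import numpy as np, cv2
from bench import r
def cloud(c):
    v,u=np.mgrid[0:480,0:640]; z=c["depth"]
    p=np.stack([(u-c["cx"])/c["fx"]*z,(v-c["cy"])/c["fy"]*z,z],-1)
    V=np.array(c["view"]); return (p-V[:3,3])@V[:3,:3]
E
python3 - <<'E'
from h import *
print(r.read_state())
ims=[]
for n in("top","side"):
    c=r.capture(n); np.savez(n+".npz",**c); cv2.imwrite(f"pics/{n}.png",c["pixels"][...,::-1])
    P=cloud(c);ok=c["depth"]>0
    print(n,np.array(c["view"]).round(3).tolist(),c["fx"],P[ok].min(0),P[ok].max(0))
E
```

```text
{'time': 0.0, 'joint_pos': array([-1.48168862e+00,  1.04706127e-01,  9.64658157e-02,  1.56388773e+00,
        1.61366081e-05,  1.35306640e+00]), 'qd': array([-0.00117926,  0.00187151, -0.00039986, -0.00139062,  0.00108936,
        0.0008508 ]), 'tau': array([-9.77077361e-04, -5.56930447e+01,  5.03651869e+01,  1.68702373e-02,
       -2.13156682e-04,  6.52638818e-06]), 'ee_pos': array([ 0.18119414, -0.57164244,  0.23051642]), 'tcp_rot': array([-6.63964046e-04,  9.88254181e-01,  1.52817638e-01,  5.08442461e-05]), 'ft_force': array([-0.23149282, -0.33906431,  0.26714817]), 'wrist_torque': array([ 0.00559536,  0.06711937, -0.00479713]), 'grasp_force': 0.0, 'finger_gap': 0.08557503804121637}
top [[0.028, -1.0, -0.004, -0.164], [-0.986, -0.027, -0.163, 0.578], [0.162, 0.009, -0.987, 0.895], [0.0, 0.0, 0.0, 1.0]] 468.3734875538848 [-0.2137835  -0.72283748 -0.92673613] [0.9030324  1.10039909 0.7088959 ]
side [[-0.863, -0.505, 0.02, 0.399], [-0.225, 0.349, -0.91, 0.304], [0.452, -0.79, -0.415, 0.519], [0.0, 0.0, 0.0, 1.0]] 455.92022286995524 [-0.05751061 -0.73192585 -0.91230903] [1.01675154 0.37660904 0.56710333]
```

View pics/top.png

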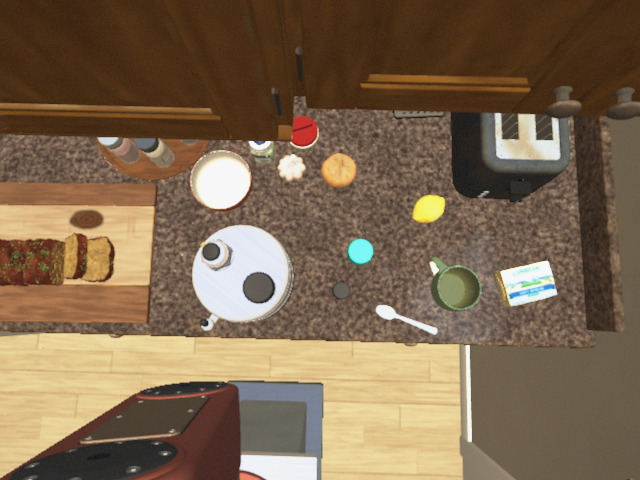

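View pics/side.png

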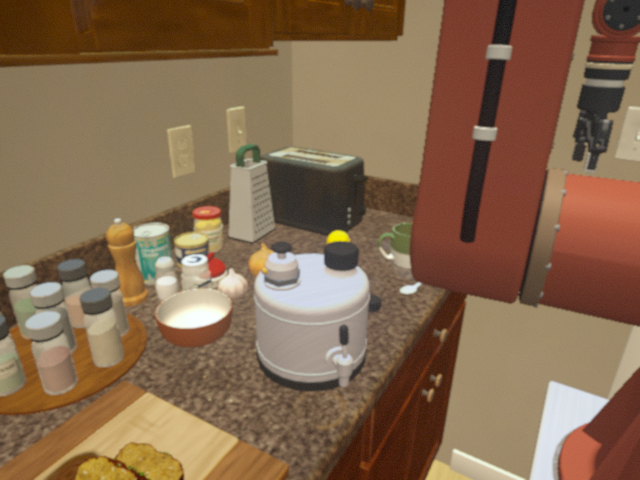

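The top view shows the keg at about (243,275), with the cap at (259,288) and the vent plunger at (212,253). The decoys are a turquoise disc at (360,251) and a small black one at (341,290). The side view shows the keg clear of its neighbours, with the vent at (283,250) and the cap at (341,257).

```bash
python3 - <<'E'
from h import *
c=dict(np.load("top.npz"));P=cloud(c);px=c["pixels"].astype(int)
v,u=np.mgrid[0:480,0:640]
def rep(n,m):
    q=P[m&(c["depth"]>0)]; print(n,len(q),((q.min(0)+q.max(0))/2).round(4),np.median(q,0).round(4),(q.max(0)-q.min(0)).round(4))
near=lambda a,b,R:(u-a)**2+(v-b)**2<R*R
Z=P[...,2]
rep("cap",near(259,288,22)&(Z>.183)&(Z<.2))
rep("vent",near(212,253,22)&(Z>.204)&(Z<.218))
rep("kegtop",near(243,275,60)&(Z>.143)&(Z<.157))
rep("mug",near(456,286,40)&(Z>.07))
rep("cab",(v<90)); rep("wallcab low",(v<140)&(Z>.2))
c=dict(np.load("side.npz"));P=cloud(c);Z=P[...,2]
rep("cap s",near(341,257,25)&(Z>.186)&(Z<.195))
rep("vent s",near(283,250,14)&(Z>.206)&(Z<.214))
E
```

```text
cap 774 [ 0.469  -0.0517  0.1885] [ 0.4684 -0.052   0.1894] [0.0521 0.0525 0.0099]
vent 265 [0.5241 0.0269 0.2089] [0.5238 0.0258 0.2094] [0.0303 0.0296 0.0086]
kegtop 5523 [ 0.4963 -0.0129  0.1499] [ 0.4952 -0.0124  0.1496] [0.1697 0.1693 0.0137]
mug 538 [ 0.49   -0.4173  0.0795] [ 0.4942 -0.3965  0.0821] [0.0985 0.0861 0.0188]
cab 57394 [ 0.6512 -0.1578  0.5927] [ 0.652  -0.1508  0.6271] [0.0591 0.607  0.2324]
wallcab low 79033 [ 0.6509 -0.1402  0.5804] [ 0.6438 -0.1187  0.6015] [0.0599 0.7217 0.257 ]
cap s 446 [ 0.4683 -0.0515  0.1887] [ 0.467  -0.0488  0.1897] [0.0511 0.0523 0.0054]
vent s 181 [0.5236 0.0275 0.2088] [0.5214 0.0299 0.2099] [0.0281 0.028  0.0056]
```

Call:
servo_tool(steps="0 0 -0.3 -0.125 0;0 0 -0.3 -0.125 0;0 0 -0.3 -0.125 0;0 0 -0.3 -0.125 0;0 0 -0.3 -0.125 0;0 0 -0.3 -0.125 0;0 0 -0.3 -0.125 0;0 0 -0.3 -0.125 0;0 0 -0.3 -0.125 0;0 0 -0.3 -0.125 0")

```text
time: 0.93
ee_pos: [0.1812, -0.5718, 0.261]
tcp_rot: [-0.0, 0.71, 0.704, 0.0]
ft_force: [-0.3, -0.6, -0.8]
finger_gap: 0.0002
grasp_force: 0.0
```

Call:
servo_tool(steps="2 1.1 0 0 0;3 1.7 0 0 0;3 1.7 0 0 0;3 1.7 0 0 0;3 1.7 0 0 0;3 1.7 0 0 0;3 1.7 0 0 0;3 1.7 0 0 0;3 1.7 0 0 0;3 1.7 0 0 0")

```text
time: 1.77
ee_pos: [0.3497, -0.2827, 0.2611]
tcp_rot: [-0.0, 0.712, 0.702, 0.0]
ft_force: [0.3, -1.0, -0.4]
finger_gap: -0.0005
grasp_force: 0.0
```

Call:
servo_tool(steps="3 1.7 0 0 0;3 1.7 0 0 0;3 1.7 0 0 0;3 1.7 0 0 0;3 1.7 0 0 0;3 1.7 0 0 0;3 1.7 0 0 0;2 1.4 0 0 0;1 0.6 0 0 0;0 0 0 0 0")

```text
time: 2.6
ee_pos: [0.4921, -0.0445, 0.2608]
tcp_rot: [-0.0, 0.711, 0.703, -0.0]
ft_force: [-0.1, 0.4, 0.1]
finger_gap: 0.0
grasp_force: 0.0
```

Call:
servo_tool(steps="2.4 1 0 0 0;2.4 1 0 0 0;1.5 0.8 0 0 0;0.8 0.3 0 0 0;0 0 1 0 0;0 0 1 0 0;0 0 0.8 0 0;0 0 0 0 0;0 0 0 0 0")

```text
time: 3.35
ee_pos: [0.5229, 0.0235, 0.2324]
tcp_rot: [-0.001, 0.712, 0.702, -0.0]
ft_force: [-0.7, -0.0, 0.0]
finger_gap: 0.0002
grasp_force: 0.0
```

```bash
python3 - <<'E'
from h import *
s=r.read_state();print(s["ee_pos"],s["joint_pos"].round(2))
c=r.capture("side");d=r.capture("wrist")
a=cv2.resize(c["pixels"][200:320,220:400],(600,400));b=cv2.resize(d["pixels"],(533,400))
cv2.imwrite("pics/v1.png",cv2.resize(np.hstack([a,b]),(800,282))[...,::-1])
E
```

```text
[0.52285429 0.02349327 0.23238837] [-0.21 -0.13 -0.13  1.57 -0.    1.38]
```

View pics/v1.png

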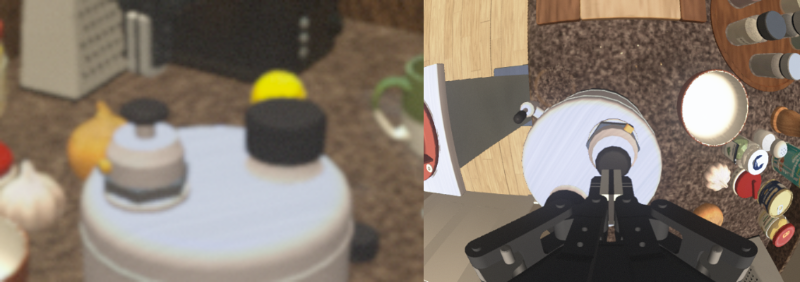

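The wrist view shows the fingertips just beyond the black plunger head, at about (615,160). The side crop shows no gripper above the vent, which is odd, so I'll check the whole picture.

```bash
python3 - <<'E'
from h import *
s=r.read_state()
c=r.capture("side");V=np.array(c["view"])
for n,p in(("tcp",s["ee_pos"]),("vent",[.524,.027,.21])):
    q=V[:3,:3]@np.array(p)+V[:3,3];u,v=q[0]/q[2]*c["fx"]+c["cx"],q[1]/q[2]*c["fy"]+c["cy"];print(n,u,v,q[2],c["depth"][int(v),int(u)])
t=r.capture("top")
P=cloud(t);Z=P[...,2];v,u=np.mgrid[0:480,0:640]
cv2.imwrite("pics/v2.png",cv2.resize(np.hstack([c["pixels"],t["pixels"]]),(800,300))[...,::-1])
E
```

```text
tcp 282.5653307987386 229.42559272899928 0.639939115842669 0.6271096
vent 281.21304437213445 245.34615002985382 0.6473026722882482 0.6480542
```

View pics/v2.png

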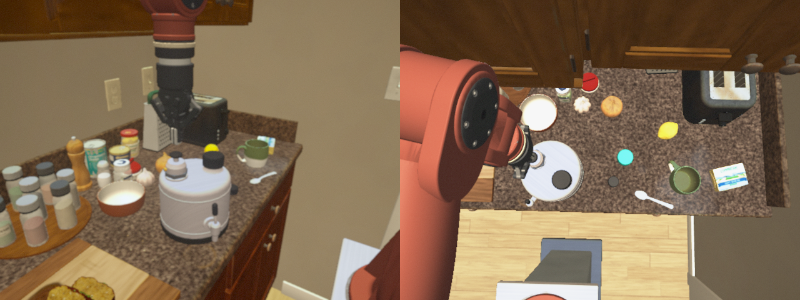

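The grey pieces at (140,50) in the crop were the fingers, so the TCP is where it reads: just above the plunger. It needs a small correction, and then I'll press.

Call:
servo_tool(steps="0.4 0.1 0.5 0 0;0 0 0.5 0 0;0 0 0.5 0 0;0 0 0.5 0 0;0 0 0.3 0 0;0 0 0.3 0 0;0 0 0.3 0 0;0 0 0 0 0;0 0 0 0 0")

```text
time: 4.3
ee_pos: [0.5245, 0.0284, 0.2045]
tcp_rot: [-0.0, 0.712, 0.702, 0.0]
ft_force: [-2.4, 1.3, 4.5]
finger_gap: 0.0002
grasp_force: 2.1
```

Call:
servo_tool(steps="0 0 0.2 0 0;0 0 0.2 0 0;0 0 0.1 0 0;0 0 0 0 0;0 0 0 0 0")

```text
time: 4.72
ee_pos: [0.5248, 0.0283, 0.2011]
tcp_rot: [0.001, 0.712, 0.702, 0.0]
ft_force: [-6.6, 0.8, 16.0]
finger_gap: -0.0002
grasp_force: 7.9
```

It reads 16 N against the 6 N spring, so the plunger is on its stop. Hold it there for over a second.

Call:
servo_tool(steps="0 0 0.05 0 0;0 0 0 0 0;0 0 0 0 0;0 0 0 0 0;0 0 0 0 0;0 0 0 0 0;0 0 0 0 0;0 0 0 0 0;0 0 0 0 0;0 0 0 0 0")

```text
time: 5.55
ee_pos: [0.5249, 0.0283, 0.2011]
tcp_rot: [0.001, 0.712, 0.702, 0.0]
ft_force: [-8.6, 2.8, 19.7]
finger_gap: 0.0001
grasp_force: 9.5
```

Call:
servo_tool(steps="0 0 0 0 0;0 0 0 0 0;0 0 0 0 0;0 0 0 0 0;0 0 0 0 0;0 0 0 0 0;0 0 0 0 0")

```text
time: 6.13
ee_pos: [0.5248, 0.0283, 0.2011]
tcp_rot: [0.001, 0.712, 0.702, 0.0]
ft_force: [-8.3, 2.3, 18.0]
finger_gap: -0.0002
grasp_force: 9.5
```

Call:
servo_tool(steps="0 0 -0.3 0 0;0 0 -0.5 0 0;0 0 -0.7 0 0;0 0 -1 0 0;0 0 -1.5 0 0;0 0 -2 0 0;0 0 -0.5 0 0;0 0 0 0 0")

```text
time: 6.8
ee_pos: [0.5256, 0.028, 0.2655]
tcp_rot: [0.001, 0.712, 0.702, 0.001]
ft_force: [0.2, 0.3, -0.3]
finger_gap: -0.0
grasp_force: 0.0
```

Call:
servo_tool(steps="-1 -0.7 0 0 1;-2 -1.4 0 0 1;-2 -1.4 0 0 1;-2 -1.4 0 0 1;-1 -0.7 0 0 1;0 0 0 0 1;0 0 0 0 1;0 0 0 0 1;0 0 0 0 1")

```text
time: 7.55
ee_pos: [0.4676, -0.0505, 0.2633]
tcp_rot: [-0.0, 0.712, 0.702, -0.0]
ft_force: [0.4, -1.2, -1.0]
finger_gap: 0.0851
grasp_force: 0.0
```

```bash
python3 - <<'E'
from h import *
s=r.read_state();print(s["ee_pos"],s["finger_gap"])
for n,a in(("top",None),("side",None)):
    c=r.capture(n);P=cloud(c);Z=P[...,2];ok=c["depth"]>0
    for nm,x,y,lo,hi,R in(("vent",.524,.027,.204,.216,.022),("cap",.4685,-.0517,.186,.196,.035)):
        m=ok&(np.hypot(P[...,0]-x,P[...,1]-y)<R)&(Z>lo)&(Z<hi)
        if m.sum(): q=P[m];print(n,nm,m.sum(),((q.min(0)+q.max(0))/2).round(4),np.median(q[:,2]))
E
```

```text
[ 0.46761233 -0.05049756  0.26330408] 0.08510967977529274
top cap 248 [ 0.4666 -0.0633  0.1903] 0.18914307636142558
side vent 198 [0.5235 0.0271 0.2079] 0.20970472648464206
side cap 445 [ 0.4677 -0.0524  0.1888] 0.189723477950037
```

The vent plunger is back up. Descend over the cap.

Call:
servo_tool(steps="-0.1 0.1 1 0 1;0 0 1.5 0 1;0 0 1.5 0 1;0 0 1.5 0 1;0 0 1.5 0 1;0 0 1.5 0 1;0 0 1.2 0 1;0 0 0.8 0 1;0 0 0.2 0 1;0 0 0 0 1")

```text
time: 8.48
ee_pos: [0.4683, -0.0518, 0.1563]
tcp_rot: [-0.0, 0.712, 0.702, -0.0]
ft_force: [0.0, -0.2, 0.4]
finger_gap: 0.0856
grasp_force: 0.0
```

Call:
servo_tool(steps="0 0 0 0 0;0 0 0 0 0;0 0 0 0 0;0 0 0 0 0;0 0 0 0 0;0 0 0 0 0")

```text
time: 8.98
ee_pos: [0.4693, -0.0522, 0.1581]
tcp_rot: [0.001, 0.712, 0.702, 0.0]
ft_force: [-0.4, 0.7, 6.3]
finger_gap: 0.0526
grasp_force: 63.4
```

Call:
servo_tool(steps="0 0 -0.15 0 0;0 0 0 -0.04 0;0 0 0 -0.04 0;0 0 0 -0.04 0;0 0 0 -0.03 0;0 0 0 0 0")

```text
time: 9.48
ee_pos: [0.4685, -0.052, 0.1583]
tcp_rot: [-0.0, 0.657, 0.754, -0.0]
ft_force: [-0.2, 0.6, -1.6]
finger_gap: 0.0523
grasp_force: 62.7
```

```bash
python3 -c "
from h import *
s=r.read_state();print(s['ft_force'],s['wrist_torque'],s['tcp_rot'],s['joint_pos'],s['tau'])"
```

```text
[-0.18776466  0.57969873 -1.64106618] [ 0.02791404  0.00225329 -0.0124618 ] [-4.20217148e-05  6.56942604e-01  7.53940586e-01 -7.74512369e-05] [-3.89016545e-01 -2.97490225e-01 -4.13116430e-01  1.45529956e+00
 -1.19603463e-04  1.04449615e+00] [ 4.77958471e-03 -3.59796059e+01  5.09756970e+01  5.26705917e-04
 -9.26951943e-04 -5.87633047e-01]
```

Call:
servo_tool(steps="0 0 0 -0.06 0;0 0 0 -0.06 0;0 0 0 -0.06 0;0 0 0 0 0;0 0 0 0 0")

```text
time: 9.9
ee_pos: [0.4685, -0.052, 0.1583]
tcp_rot: [-0.0, 0.588, 0.809, -0.0]
ft_force: [0.5, 0.5, -0.8]
finger_gap: 0.0524
grasp_force: 62.7
```

```bash
python3 -c "
from h import *
s=r.read_state();print(s['ft_force'],s['wrist_torque'],s['tcp_rot'],s['joint_pos'],s['tau'])"
```

```text
[ 0.48214061  0.5054071  -0.8017661 ] [-0.05755875  0.06838272 -0.01726608] [-2.11540882e-05  5.88080334e-01  8.08802519e-01 -7.32720301e-05] [-3.88989646e-01 -2.97497737e-01 -4.13174901e-01  1.45519505e+00
 -1.32310299e-04  8.68377003e-01] [ 2.40649439e-03 -3.59610736e+01  5.09700215e+01  4.22997240e-03
 -1.23020101e-03 -3.37572908e-01]
```

It has turned 19° without resistance, so the thread is right-handed. Keep turning anticlockwise to about 70°.

Call:
servo_tool(steps="0 0 0 -0.1 0;0 0 0 -0.1 0;0 0 0 -0.1 0;0 0 0 -0.1 0;0 0 0 -0.1 0;0 0 0 -0.1 0;0 0 0 -0.1 0;0 0 0 -0.1 0;0 0 0 -0.1 0;0 0 0 0 0")

```text
time: 10.73
ee_pos: [0.4685, -0.052, 0.1583]
tcp_rot: [-0.0, 0.175, 0.984, -0.0]
ft_force: [1.2, -0.2, -0.4]
finger_gap: 0.0528
grasp_force: 62.7
```

Call:
servo_tool(steps="0 0 -0.2 0 0;0 0 -0.2 0 0;0 0 -0.2 0 0;0 0 0 0 0")

```text
time: 11.07
ee_pos: [0.4688, -0.0521, 0.1649]
tcp_rot: [0.0, 0.177, 0.984, -0.0]
ft_force: [0.4, -0.7, -0.5]
finger_gap: 0.0528
grasp_force: 62.7
```

Call:
servo_tool(steps="0 0 -0.5 0 0;0 0 -1 0 0;0 0 -1 0 0;0 0 -1 0 0;0 0 -1.2 0 0;0 0 -1.2 0 0;0 0 -1.2 0 0;0 0 -0.7 0 0;0 0 -0.3 0 0;0 0 0 0 0")

```text
time: 11.9
ee_pos: [0.4689, -0.0521, 0.2462]
tcp_rot: [0.001, 0.176, 0.984, -0.0]
ft_force: [0.1, 0.1, -1.1]
finger_gap: 0.0525
grasp_force: 62.8
```

```bash
python3 - <<'E'
from h import *
s=r.read_state();print(s["ee_pos"],s["ft_force"],s["finger_gap"],s["grasp_force"])
c=r.capture("side")
cv2.imwrite("pics/v3.png",cv2.resize(c["pixels"][100:340,200:440],(600,600))[...,::-1])
E
```

```text
[ 0.46889012 -0.05214488  0.24616577] [ 0.13762752  0.06463156 -1.08603696] 0.05250012121263463 62.795726247131824
```

View pics/v3.png

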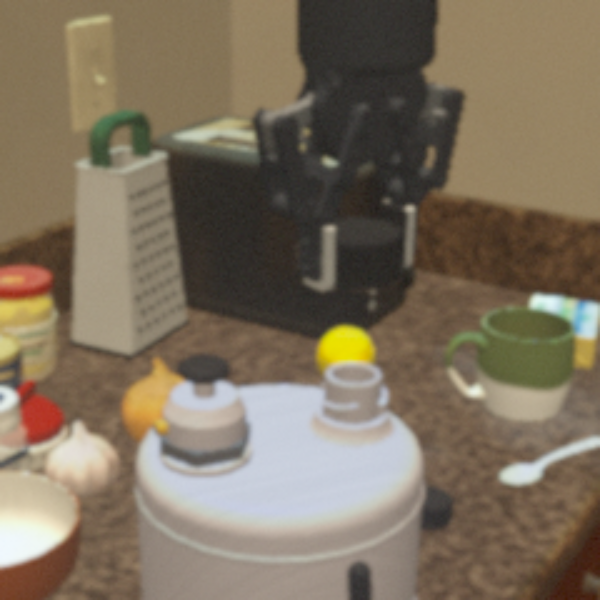

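The cap at (365,250) is held level, about 88 mm above the bare neck at (352,395). The vent is up, and the mug, lemon and teaspoon look undisturbed.

```bash
python3 -c "
from bench import r
print(r.close_job())"
```

```text
the job is handed in; nothing more can be done
None
```

The keg is open and the job is handed in, with no verdict returned: I held the vent on its stop for over a second and it came back up, the cap unscrewed anticlockwise (right-hand thread), and the gripper holds it level about 88 mm above its seat with the mug, lemon and teaspoon untouched.

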